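# Reset the vial belt, switch it to manual and hold the jog button

### The job

Jog the vial belt after a stop: with the fingertips press the blue reset button all the way in and let it come back out, then tip the black rocker switch fully over so that its green-marked end is down, and then press the green button on the loose grey hand pendant all the way in and finish while still holding it in. Keep to that order, and leave the red emergency stop and the pendant's black button unpressed. Everything here is only touched: do not lift, shift or knock over the pendant, the vials or the other loose things.

Things in the scene. Friction and masses are not known exactly. Their poses are not given: they have to be found in the camera images.
- reset_box: Fixed grey control box, 92 x 92 mm, 50 mm high (its dark foot plate 106 mm along its x), with one blue push button in the middle of its top. Origin: centre of the underside, on the work surface; z up. The four control stations (this, estop_box, rocker_box, pendant) change places from run to run and are turned up to 0.5 rad.
- reset_btn_top (a point): Centre of the top face of the blue reset button: round, 30 mm across, in a steel collar 46 mm across and 12 mm high. The face stands 68 mm above the work surface when out and moves straight down 6 mm.
- reset_btn (a joint): Travel of the blue button: 0 = out, 0.006 m = fully in. Sprung: starts to give at about 1.5 N, fully in at about 5 N, springs back when let go. Counts as fully in above 0.0045, as out again below 0.002.
- rocker_box: Fixed aluminium-coloured box, 92 x 92 mm, 50 mm high (foot plate 106 mm along its x), with a black rocker switch on top. Origin: centre of the underside; z up; its y axis runs along the rocker towards the green-marked end.
- rocker_green (a point): Point on the top face of the rocker's green-marked half, in its middle, 26 mm from the hinge: press straight down here. 76 to 78 mm above the work surface at the start (that half is up), 70 mm when fully tipped; that half's top face is then level.
- rocker (a joint): Angle of the rocker, a shallow V of two halves each 37 mm long and 34 mm wide, hinged on the box's x axis in the middle, 66 mm above the work surface. -0.16 = white-marked end fully down, +0.16 rad = green-marked end fully down. Starts between -0.16 and -0.08; stays where it is left; stiff: about 3 N at the press point moves it. Counts as tipped over above 0.13.
- pendant: Loose grey hand pendant lying on its back, 80 x 150 mm, 40 mm high, about 0.85 kg, not fixed to the table. Origin: centre of the underside; z up; its y axis runs from the black button to the green one, which sit 34 mm either side of its middle. Must not be lifted or moved more than 20 mm.
- jog_btn_top (a point): Centre of the top face of the pendant's green button: round, 30 mm across, in a steel collar 46 mm across. The face stands 58 mm above the work surface when out and moves straight down 6 mm.
- jog_btn (a joint): Travel of the green button: 0 = out, 0.006 m = fully in. Sprung: starts to give at about 1.5 N, fully in at about 5 N, springs back when let go. Counts as held in above 0.0045. Must not be pressed before the rocker is tipped over.
- rev_btn (a joint): Travel of the pendant's black button, same shape as the green one and 68 mm from it. Leave alone.
- estop_box: Fixed yellow box, 92 x 92 mm, 50 mm high, with the red emergency stop button (42 mm across, top 68 mm above the work surface) in the middle. Origin: centre of the underside. Leave alone.
- estop_btn (a joint): Travel of the red emergency stop: 0 = out, 0.006 m = in. Must stay out.
- vial_a: Loose glass vial with a green cap, 30 mm across, 58 mm high, standing among the stations. Origin: centre of the underside. Leave alone.
- vial_b: Loose glass vial with a green cap, 30 mm across, 58 mm high, standing among the stations. Origin: centre of the underside. Leave alone.
- vial_c: Loose glass vial with a green cap, 30 mm across, 58 mm high, standing among the stations. Origin: centre of the underside. Leave alone.
- vial_d: Loose glass vial with a green cap, 30 mm across, 58 mm high, standing among the stations. Origin: centre of the underside. Leave alone.
- spray: Loose white bottle with a blue cap, 68 mm across, 120 mm high, at the right side. Leave alone.
- stoppers: Loose amber jar with a metal lid, 72 mm across, 80 mm high, at the left side. Leave alone.
- spatula: Loose spatula, about 200 mm long, lying near the robot on the right. Leave alone.
Mind the look-alikes: they are no part of the job. What is shaped like the pendant but purple or yellow is not meant.

How it is judged:
By the outcome, as a careful person would: the job done as asked, in the order asked, and still so for the second after the job is handed in, while the arm keeps its last pose, push and grip.
It also fails if it takes over 43 s, if anything falls off the work surface, if the arm or the gripper's body presses on something with over 40 N, if the wrist force passes 120 N, or if a joint passes its speed limit or range.

### The arm

A 6-joint arm with a two-finger parallel gripper is mounted at the origin on the work surface. World frame = base frame: x ahead of the robot, y to its left, z up, the work surface at z = 0. Lengths are in m, angles in rad, forces in N, time in s.
With the tool pointing down it reaches from about 0.225 to 0.875 m from the base axis. Payload 3.4 kg.
Tool frame: the origin (TCP) lies between the finger pads; the fingertips stand 11 mm ahead of it and the grasp point (between the pads) lies 8 mm behind it; z points along the fingers, y is the line along which they close (so a half turn about z gives the same grasp; the last joint's range is limited). The gripper opens to 85 mm and grips with 20 to 120 N. Pads are 22 mm wide; open, the fingers measure 114 mm over their backs; the gripper's body (76 mm by 85 mm) begins 54 mm behind the grasp point. The pads swing forward as they close: fully open they stand 13 mm farther back than shut.
Start: joints at [1.094, 0.276, 1.505, -0, 1.361, -0.121], TCP at [0.2, 0.539, 0.242] pointing down, gripper open.
Joint ranges: [-2.89, 2.89], [-0.75, 2.08], [0.22, 2.7], [-1.18, 4.32], [0.11, 2.71], [-2.7, 2.7]. Speed limits (rad/s): [2.57, 2.57, 3.14, 3.14, 3.14, 3.14].

### API

Orientations are given as a unit quaternion [w, x, y, z].
In Python, from rig import manip, imaging gives the robot as it stands. The module is installed in compiled form; this text tells all that it offers.
- The arm moves only by the tool jog_arm, never from a script. Its argument "deltas" is one flat list of numbers, 7 for each row, row after row: the turn, a rotation vector about the world's x, y, z in degrees, then the shift along the world's x, y, z in mm, then the opening, from 0 (shut) to 1 (fully open). In form: [ax, ay, az, tx, ty, tz, gripper, ax, ay, az, tx, ty, tz, gripper, ...]. A call has 1 to 20 rows; each row is the pose to reach, as a shift and turn from the pose commanded when the call began; what a row does not reach only later rows make up. A row lasts 1/10 s, in which the tool goes at most 50 mm and 8.59 degrees, less where a joint would pass 70% of its speed; a pose out of reach is approached as far as the arm can. A call with a gripper value outside its range is refused whole. The fingers move at their own pace and stop on an object; "grip_force" is the grip in N (left out, the last holds). Time passes only in rows, so rows that repeat a pose let the fingers close. It gives the time, the measured TCP pose, the force, the opening and the grip force at its end, in the units of the state.
- manip.get_state(): the state, without advancing time (a new reading comes with each control period).
- imaging.get_image(name): name is "side" or "top"; returns the picture (480x640x3 uint8, blue, green, red); there is no depth.
- imaging.calibration(name): a dict with "mtx" (3x3 intrinsics, pixels), "cam_to_world" (4x4, takes a point from camera to world coordinates). Camera axes: x right, y down, z forward; pixel columns grow to the right and rows downward; lengths in m; the calibration is good to about 2 mm. A picture is of the moment at which its call begins. calibration takes no time and is no camera call.
- manip.sign_off(): hands the job in; it is judged then, once.
The state is a dict: "clock": time; "qpos": joint angles; "qd": joint speeds; "effort": joint torques, N m; "position": TCP position; "ee_rot": TCP orientation; "contact_force": force on the tool from outside, world axes, zero at the start; "moment": the same for the moment, N m; "width": finger opening in m; "gripper_force": force on a finger pad.
Only numpy, scipy, OpenCV 4.12 (cv2) and the standard library are available. Lean on these libraries where they do the work, as an engineer would, in place of code of your own. Each camera call takes 0.05 s, during which the arm holds its last target. There are 200 camera calls.

## Working session

There is one attempt and no reset: what is moved stays moved. The work goes in short steps, Python scripts to look and compute and a tool call to move; the robot and the scene stay as the last step left them, time stands still between calls to the robot, and variables do not carry over. Pictures are saved under pics/ and viewed, at most 10 in all, crops included, and the job is handed in when it is done.

Besides the shell and the picture viewer there is one more tool, called after "Emit:" as name(argument=value, ...) on one line, values as JSON. jog_arm: Moves the arm, as the interface text tells. Its arguments: {"type":"object","properties":{"deltas":{"type":"array"},"grip_force":{"type":"number"}},"required":["deltas"]}

```bash
mkdir -p pics; cat > h.py <<'E'
import numpy as np,cv2
from rig import manip,imaging
def ray(n,uv,z):
    c=imaging.calibration(n);K=np.array(c["mtx"]);T=np.array(c["cam_to_world"])
    d=T[:3,:3]@np.linalg.solve(K,[uv[0],uv[1],1]);o=T[:3,3]
    return o+d*(z-o[2])/d[2]
E
python3 - <<'E'
from h import *
for n in("top","side"):
    cv2.imwrite(f"pics/{n}0.png",imaging.get_image(n)); c=imaging.calibration(n);print(np.round(c["mtx"],1).tolist(),np.round(c["cam_to_world"],3).tolist())
s=manip.get_state();print(s["clock"],s["position"],s["ee_rot"],s["contact_force"])
E
```

```text
[[495.7, 0.0, 326.0], [0.0, 495.7, 230.4], [0.0, 0.0, 1.0]] [[0.008, -0.982, 0.187, 0.222], [-1.0, -0.01, -0.008, 0.006], [0.009, -0.187, -0.982, 1.299], [0.0, 0.0, 0.0, 1.0]]
[[527.5, 0.0, 320.0], [0.0, 527.5, 243.2], [0.0, 0.0, 1.0]] [[0.996, -0.029, 0.079, 0.372], [-0.081, -0.563, 0.822, -1.013], [0.02, -0.826, -0.563, 0.765], [0.0, 0.0, 0.0, 1.0]]
0.1 [0.20009988 0.5385627  0.24151984] [-2.50865728e-04  1.76983814e-01  9.84213401e-01 -8.04673960e-04] [-0.63814479 -0.20208071  0.02658443]
```

View pics/top0.png

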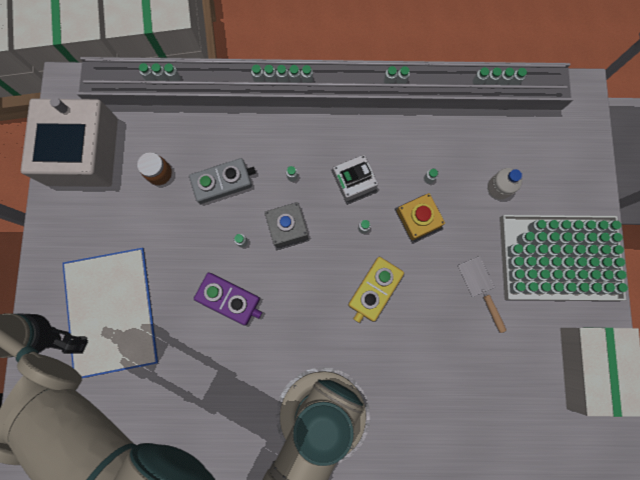

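View pics/side0.png

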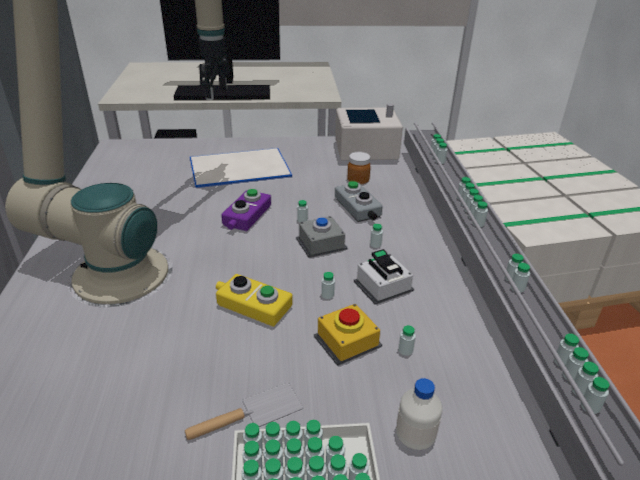

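The top view shows the blue button at (286,222), the rocker at about (356,176), and the grey pendant with its green button at (206,181) and its black one at (232,173). The red e-stop is at (424,213). Next I'll measure these and zoom in on the rocker.

```bash
cat > m.py <<'E'
from h import *
def blob(img,c,r,lo,hi):
    x,y=c;s=img[y-r:y+r,x-r:x+r];m=cv2.inRange(cv2.cvtColor(s,cv2.COLOR_BGR2HSV),lo,hi)
    n,l,st,ce=cv2.connectedComponentsWithStats(m);i=1+np.argmax(st[1:,4]);return ce[i]+[x-r,y-r],st[i,4]
t=cv2.imread("pics/top0.png");s=cv2.imread("pics/side0.png")
B=((105,120,60),(130,255,255));G=((45,80,40),(85,255,255));D=((0,0,0),(180,255,45))
for nm,ct,cs,(lo,hi),z,r in[("blue",(286,222),(322,224),B,.068,14),("green",(206,181),(353,187),G,.058,14),("black",(232,173),(364,198),D,.058,11),("rockgreenmark",(346,180),(378,258),G,.077,16),("rockblack",(356,174),(385,265),D,.07,18)]:
    for n,im,c in(("top",t,ct),("side",s,cs)):
        try:
            p,a=blob(im,c,r,lo,hi);print(nm,n,np.round(p,1),a,np.round(ray(n,p,z),4))
        except Exception as e: print(nm,n,e)
a=cv2.resize(t[145:210,320:390],None,fx=5.5,fy=5.5,interpolation=2);b=cv2.resize(s[235:300,350:420],None,fx=5.5,fy=5.5,interpolation=2)
cv2.imwrite("pics/rock.png",np.hstack([a,b]))
E
python3 m.py
```

```text
blue top [285.1 221.1] 93 [0.4789 0.1    0.068 ]
blue side [321.5 221.4] 76 [0.4804 0.1    0.068 ]
green top [205.1 180.8] 91 [0.5855 0.3103 0.058 ]
green side [352.7 184.1] 60 [0.5877 0.312  0.058 ]
black top [230.4 172.8] 80 [0.6079 0.2457 0.058 ]
black side [363.8 195.3] 55 [0.6097 0.2457 0.058 ]
rockgreenmark top [347.2 175.4] 58 [ 0.5983 -0.0571  0.077 ]
rockgreenmark side [379.6 253.2] 60 [ 0.5991 -0.056   0.077 ]
rockblack top [354.9 173. ] 218 [ 0.6072 -0.0774  0.07  ]
rockblack side [385.9 263.1] 232 [ 0.6088 -0.0849  0.07  ]
```

View pics/rock.png

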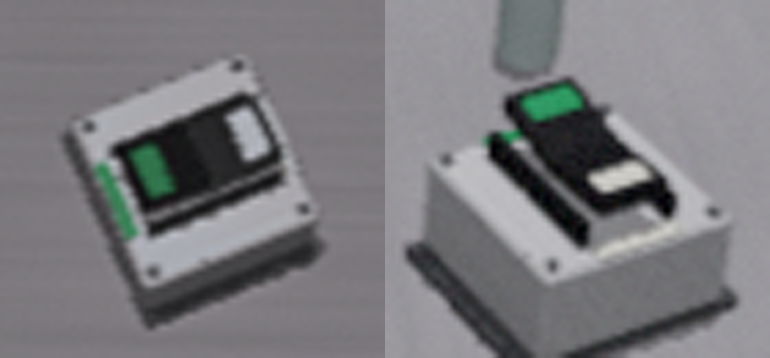

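The crop shows the rocker's green mark at about (347.5,176) and the white one at about (365.5,169), so the rocker's y axis points left and slightly down in the image. Both views agree to about 2 mm on the blue, green and black buttons, and the black–green distance comes out at 68 mm, as it should. I'll hover over the blue button with the gripper shut.

Emit:
jog_arm(deltas=[0, 0, -8, 40, -35, 0, 0, 0, 0, -16, 70, -75, -10, 0, 0, 0, -24, 95, -115, -20, 0, 0, 0, -32, 120, -155, -30, 0, 0, 0, -40, 145, -195, -40, 0, 0, 0, -48, 170, -235, -60, 0, 0, 0, -49, 195, -275, -80, 0, 0, 0, -49, 220, -315, -100, 0, 0, 0, -49, 245, -355, -120, 0, 0, 0, -49, 265, -395, -130, 0, 0, 0, -49, 279, -425, -135, 0, 0, 0, -49, 280, -439, -140, 0, 0, 0, -49, 280, -439, -140, 0, 0, 0, -49, 280, -439, -140, 0, 0, 0, -49, 280, -439, -140, 0], grip_force=40)

```text
clock: 1.6
position: [0.4797, 0.1014, 0.1027]
ee_rot: [-0.0, 0.569, 0.823, 0.0]
contact_force: [0.2, 0.1, 0.8]
width: 0.0003
gripper_force: 0.0
```

```bash
cat > k.py <<'E'
from h import *
t=cv2.imread("pics/top0.png")
for n,o,im in(("top",(320,145),[(90,127),(237,65),(152,272),(304,208)]),("side",(350,235),[((447-385),158),(711-385,212),(553-385,265)])):
    P=np.array([ray(n,(o[0]+(u)/5.5,o[1]+v/5.5),.05) for u,v in im]);print(n,np.round(P,4).tolist(),np.round(P.mean(0),4))
print(ray("top",(320+152/5.5,145+171/5.5),.076),ray("top",(320+249/5.5,145+133/5.5),.070))
print(ray("side",(350+(552-385)/5.5,235+102/5.5),.076),ray("side",(350+(621-385)/5.5,235+177/5.5),.070))
E
python3 k.py
python3 - <<'E'
from h import *
im=imaging.get_image("side");cv2.imwrite("pics/s1.png",cv2.resize(im[130:330,230:450],None,fx=2.5,fy=2.5))
s=manip.get_state();print(s["clock"],s["position"],s["ee_rot"],s["contact_force"],s["width"])
E
```

```text
top [[0.6262, -0.03, 0.05], [0.6581, -0.1005, 0.05], [0.555, -0.0597, 0.05], [0.5872, -0.132, 0.05]] [ 0.6066 -0.0805  0.05  ]
side [[0.5587, -0.0575, 0.05], [0.6606, -0.0999, 0.05], [0.5903, -0.1303, 0.05]] [ 0.6032 -0.0959  0.05  ]
[ 0.59673166 -0.05829675  0.076     ] [ 0.61764633 -0.10424966  0.07      ]
[ 0.60079722 -0.0562463   0.076     ] [ 0.62138668 -0.10074708  0.07      ]
1.65 [0.4798197  0.10145628 0.1027507 ] [6.14350710e-05 5.68377603e-01 8.22767742e-01 3.73702038e-04] [ 0.46595557  0.39624945 -0.05597069] 0.00040724135894615034
```

View pics/s1.png

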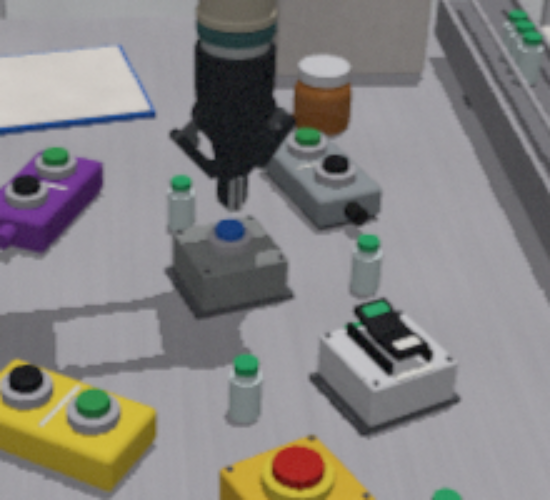

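The closed fingertips stand straight above the blue button. The rocker press point is (0.598, −0.056), and both the box corners and the green mark give that. Pressing the reset button now.

Emit:
jog_arm(deltas=[0, 0, 0, 0, -1, -12, 0, 0, 0, 0, 0, -1, -20, 0, 0, 0, 0, 0, -1, -24, 0, 0, 0, 0, 0, -1, -27, 0, 0, 0, 0, 0, -1, -28, 0, 0, 0, 0, 0, -1, -28.5, 0, 0, 0, 0, 0, -1, -28.5, 0, 0, 0, 0, 0, -1, -28.5, 0])

```text
clock: 2.45
position: [0.4801, 0.1001, 0.0767]
ee_rot: [-0.0, 0.569, 0.822, 0.001]
contact_force: [-6.4, 3.3, 22.7]
width: 0.0002
gripper_force: 11.5
```

```bash
python3 - <<'E'
from h import *
im=imaging.get_image("side");a=cv2.resize(im[180:260,280:360],None,fx=5,fy=5,interpolation=2)
im=imaging.get_image("top");b=cv2.resize(im[180:260,245:325],None,fx=5,fy=5,interpolation=2)
cv2.imwrite("pics/p1.png",np.hstack([a,b]))
s=manip.get_state();print(s["clock"],s["position"],s["contact_force"],s["moment"])
E
```

```text
2.55 [0.48007458 0.10012214 0.07671175] [-6.05916905  2.08500027 21.99530981] [0.42158831 1.10028274 0.00822443]
```

View pics/p1.png

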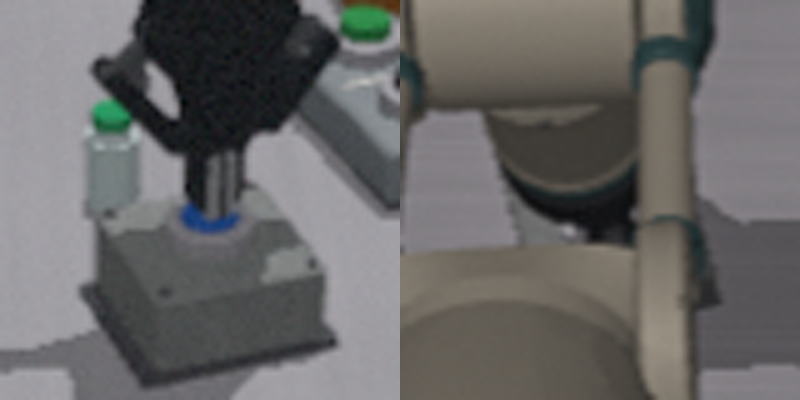

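The side view shows the tips centred on the blue button, with blue visible around them. 22 N is well over the 5 N end of travel, so it is bottomed, and the tips must reach about 14.5 mm past the TCP. I'll let it out gradually to confirm the spring, then rise.

Emit:
jog_arm(deltas=[0, 0, 0, 0, 0, 4, 0, 0, 0, 0, 0, 0, 6, 0, 0, 0, 0, 0, 0, 6, 0, 0, 0, 0, 0, 0, 6, 0])

```text
clock: 2.95
position: [0.4804, 0.0994, 0.0798]
ee_rot: [-0.0, 0.569, 0.822, 0.0]
contact_force: [-0.3, 2.3, 3.4]
width: -0.0001
gripper_force: 1.6
```

Emit:
jog_arm(deltas=[0, 0, 0, 0, 0, 15, 0, 0, 0, 0, 0, 0, 30, 0, 0, 0, 3, 20, -15, 40, 0, 0, 0, 3, 50, -55, 40, 0, 0, 0, 3, 80, -95, 40, 0, 0, 0, 3, 105, -130, 40, 0, 0, 0, 3, 118, -153, 40, 0, 0, 0, 3, 118, -156, 40, 0, 0, 0, 3, 118, -156, 30, 0, 0, 0, 3, 118, -156, 30, 0, 0, 0, 3, 118, -156, 30, 0])

```text
clock: 4.05
position: [0.5969, -0.0557, 0.1089]
ee_rot: [-0.001, 0.547, 0.837, -0.0]
contact_force: [-0.1, -0.4, 0.1]
width: -0.0
gripper_force: 0.0
```

Spring check passes: 3.4 N at mid-travel, then free, so the button was fully in and is out again. Now the rocker, which should be fully tipped at a TCP height of about 0.085.

Emit:
jog_arm(deltas=[0, 0, 0, 1, 0, -8, 0, 0, 0, 0, 1, 0, -14, 0, 0, 0, 0, 1, 0, -18, 0, 0, 0, 0, 1, 0, -21, 0, 0, 0, 0, 1, 0, -23, 0, 0, 0, 0, 1, 0, -25, 0, 0, 0, 0, 1, 0, -26, 0, 0, 0, 0, 1, 0, -26, 0])

```text
clock: 4.85
position: [0.5994, -0.057, 0.0838]
ee_rot: [0.0, 0.547, 0.837, 0.0]
contact_force: [0.4, 0.7, 1.3]
width: -0.0001
gripper_force: 0.5
```

Emit:
jog_arm(deltas=[0, 0, 0, 0, 0, -1, 0, 0, 0, 0, 0, 0, -2, 0, 0, 0, 0, 0, 0, -3, 0, 0, 0, 0, 0, 0, -3, 0])

```text
clock: 5.25
position: [0.5993, -0.0568, 0.0811]
ee_rot: [0.0, 0.547, 0.837, 0.0]
contact_force: [-2.0, 2.1, 4.3]
width: -0.0004
gripper_force: 2.2
```

Emit:
jog_arm(deltas=[0, 0, 0, 0, 0, -1, 0, 0, 0, 0, 0, 0, -2, 0, 0, 0, 0, 0, 0, -2, 0, 0, 0, 0, 0, 0, -2, 0])

```text
clock: 5.65
position: [0.5994, -0.0568, 0.0809]
ee_rot: [0.0, 0.547, 0.837, 0.0]
contact_force: [-3.7, 3.2, 13.2]
width: -0.0
gripper_force: 7.2
```

```bash
python3 - <<'E'
from h import *
im=imaging.get_image("side");a=cv2.resize(im[215:305,340:430],None,fx=6,fy=6,interpolation=2)
cv2.imwrite("pics/p2.png",a)
s=manip.get_state();print(s["clock"],s["position"],s["contact_force"],s["moment"])
E
```

```text
5.7 [ 0.59944708 -0.05680413  0.08093809] [-3.7858561   3.92599845 14.03103562] [ 0.47131054  0.67713589 -0.0870863 ]
```

View pics/p2.png

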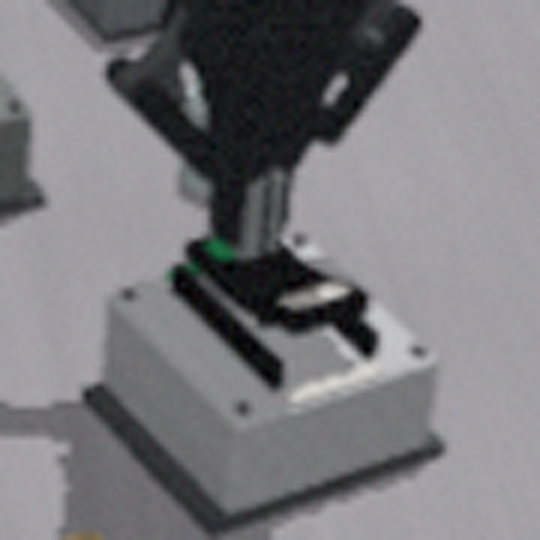

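```bash
python3 - <<'E'
from h import *
c=imaging.calibration("side");K=np.array(c["mtx"]);T=np.linalg.inv(np.array(c["cam_to_world"]))
def pr(p):
    q=K@(T@np.r_[p,1])[:3];return q[:2]/q[2]
P=np.array([.5994,-.0568,.0809]);Q=np.array([.4801,.1001,.0767])
for o in(.011,.0147):
    print("rock",np.round((pr(P-[0,0,o])-[340,215])*6,0),"blue",np.round((pr(Q-[0,0,o])-[280,180])*5,0))
# rocker outline predicted: tipped
C=np.array([.608,-.0797,0]);y=np.array([-.405,.914,0]);x=np.array([.914,.405,0])
for a,b,z in[(17,37,70),(-17,37,70),(17,0,70),(-17,0,70),(0,26,70),(17,-36,81),(-17,-36,81)]:
    print(a,b,np.round((pr(C+x*a/1e3+y*b/1e3+[0,0,z/1e3])-[340,215])*6,0))
E
```

```text
rock [237. 245.] blue [207. 211.]
rock [237. 253.] blue [207. 217.]
17 37 [253. 217.]
-17 37 [178. 241.]
17 0 [309. 268.]
-17 0 [233. 293.]
0 26 [232. 244.]
17 -36 [368. 296.]
-17 -36 [291. 321.]
```

```bash
python3 - <<'E'
from h import *
im=imaging.get_image("side");cv2.imwrite("pics/s2.png",im)
a=cv2.resize(im[180:260,280:360],None,fx=5,fy=5,interpolation=2);p=cv2.imread("pics/p1.png")[:,:400]
s0=cv2.resize(cv2.imread("pics/side0.png")[180:260,280:360],None,fx=5,fy=5,interpolation=2)
for n,q in(("pressed",p),("now",a),("start",s0)):
    m=cv2.inRange(cv2.cvtColor(q,cv2.COLOR_BGR2HSV),(105,120,50),(130,255,255))
    print(n,m.sum()//255,[(x,np.flatnonzero(m[150:260,x])[[0,-1]]+150) for x in(184,188,192,225,232,236,240) if m[150:260,x].any()])
cv2.imwrite("pics/cmp.png",np.hstack([x[150:270,140:280] for x in(p,a)]).repeat(2,0).repeat(2,1))
E
```

```text
pressed 849 [(184, array([208, 222])), (188, array([205, 226])), (192, array([202, 227])), (225, array([217, 229])), (232, array([215, 225])), (236, array([215, 220]))]
now 1930 [(184, array([199, 218])), (188, array([195, 225])), (192, array([191, 226])), (225, array([191, 228])), (232, array([195, 223])), (236, array([202, 216]))]
start 1950 [(184, array([199, 219])), (188, array([194, 225])), (192, array([191, 226])), (225, array([191, 228])), (232, array([195, 223])), (236, array([202, 216]))]
```

View pics/cmp.png

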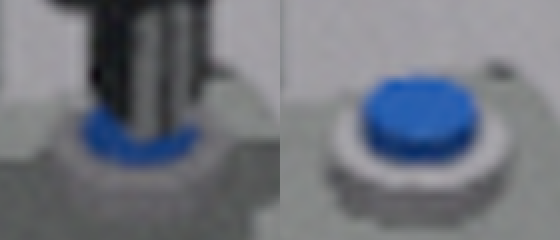

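The comparison shows the blue top edge dropping about 6 mm under the press, so it was fully in, and it is now back out as at the start. Now lift off the rocker and go over the pendant's green button.

Emit:
jog_arm(deltas=[0, 0, 0, 0, 0, 10, 0, 0, 0, 0, 0, 0, 30, 0, 0, 0, 0, 0, 0, 60, 0, 0, 0, 0, 0, 40, 60, 0, 0, 0, 0, 0, 80, 60, 0, 0, 0, 0, 0, 120, 60, 0, 0, 0, 0, 0, 160, 60, 0, 0, 0, 0, 0, 200, 60, 0, 0, 0, 0, 0, 240, 60, 0, 0, 0, 0, -3, 280, 60, 0, 0, 0, 0, -6, 320, 60, 0, 0, 0, 0, -10, 350, 55, 0, 0, 0, 0, -13, 366, 45, 0, 0, 0, 0, -13, 368, 35, 0, 0, 0, 0, -13, 368, 30, 0, 0, 0, 0, -13, 368, 30, 0, 0, 0, 0, -13, 368, 30, 0])

```text
clock: 7.45
position: [0.5868, 0.3094, 0.1087]
ee_rot: [0.0, 0.548, 0.836, -0.0]
contact_force: [-0.8, 0.4, 0.2]
width: 0.0
gripper_force: 0.0
```

```bash
python3 - <<'E'
from h import *
im=imaging.get_image("side");cv2.imwrite("pics/s3.png",im)
a=cv2.resize(im[235:300,350:420],None,fx=5.5,fy=5.5,interpolation=2);b=cv2.resize(im[145:210,320:390],None,fx=5.5,fy=5.5,interpolation=2)
cv2.imwrite("pics/p3.png",np.hstack([a,b]))
s=manip.get_state();print(s["clock"],s["position"],s["contact_force"])
E
```

```text
7.5 [0.58697313 0.30964978 0.1090918 ] [-0.30634916  1.1181336   0.04660793]
```

View pics/p3.png

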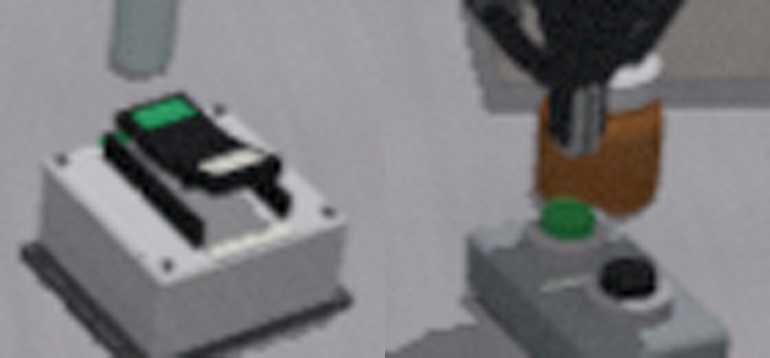

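The rocker's white end is up and its green half looks level. I'll check numerically that it has gone all the way over.

```bash
python3 - <<'E'
from h import *
for f in("side0","s2","s3"):
    s=cv2.imread(f"pics/{f}.png")[235:300,350:420];s=cv2.resize(s,None,fx=6,fy=6,interpolation=2);h=cv2.cvtColor(s,cv2.COLOR_BGR2HSV)
    for nm,m in(("g",cv2.inRange(h,(45,80,80),(90,255,255))),("w",cv2.inRange(h,(10,12,175),(40,90,255)))):
        n,l,st,ce=cv2.connectedComponentsWithStats(m)
        print(f,nm,[(np.round(ce[i]/6+[350,235],2).tolist(),int(st[i,4])) for i in range(1,n) if st[i,4]>250])
c=imaging.calibration("side");K=np.array(c["mtx"]);T=np.linalg.inv(np.array(c["cam_to_world"]))
C=np.array([.608,-.0797,.066]);Y=np.array([-.405,.914,0])
for t in(-.16,-.12,-.08,0,.08,.12,.16):
    o=[]
    for sg in(1,-1): # 26mm out, 4 mm above hinge in the tipped-level frame
        b=sg*26/1e3;hh=.004+.0; ang=-(t-.16*sg) if sg>0 else -(t+.16)
        a,z=b*np.cos(ang)-hh*np.sin(ang),b*np.sin(ang)+hh*np.cos(ang)
        q=K@(T@np.r_[C+Y*a+[0,0,z],1])[:3];o+=np.round(q[:2]/q[2],1).tolist()
    print(t,o)
E
```

```text
side0 g [([380.31, 253.6], 1808)]
side0 w []
s2 g [([376.71, 256.52], 299)]
s2 w []
s3 g [([379.54, 255.4], 1514)]
s3 w []
-0.16 [379.6, 253.4, 391.9, 268.0]
-0.12 [379.4, 253.6, 391.9, 267.5]
-0.08 [379.3, 253.9, 391.9, 267.1]
0 [379.1, 254.4, 391.8, 266.2]
0.08 [378.8, 255.0, 391.7, 265.3]
0.12 [378.7, 255.3, 391.6, 264.9]
0.16 [378.7, 255.7, 391.5, 264.4]
```

The image alone isn't conclusive to within 0.02 rad. There is plenty of time, so I'll go back and press the rocker once more, harder and slightly farther out.

Emit:
jog_arm(deltas=[0, 0, 0, 0, -30, 20, 0, 0, 0, 0, 0, -70, 30, 0, 0, 0, 0, 0, -110, 30, 0, 0, 0, 0, 0, -150, 30, 0, 0, 0, 0, 2, -190, 30, 0, 0, 0, 0, 4, -230, 30, 0, 0, 0, 0, 6, -270, 30, 0, 0, 0, 0, 8, -310, 30, 0, 0, 0, 0, 8, -345, 20, 0, 0, 0, 0, 8, -363, 5, 0, 0, 0, 0, 8, -365, -5, 0, 0, 0, 0, 8, -365, -15, 0, 0, 0, 0, 8, -365, -21, 0, 0, 0, 0, 8, -365, -25, 0, 0, 0, 0, 8, -365, -28, 0, 0, 0, 0, 8, -365, -30, 0, 0, 0, 0, 8, -365, -32, 0, 0, 0, 0, 8, -365, -33, 0, 0, 0, 0, 8, -365, -33, 0, 0, 0, 0, 8, -365, -33, 0])

```text
clock: 9.5
position: [0.5946, -0.0528, 0.0808]
ee_rot: [0.001, 0.547, 0.837, 0.001]
contact_force: [-7.8, 2.4, 24.1]
width: -0.0
gripper_force: 12.6
```

Same stop height (0.081 m) at 24 N in a different spot, so the rocker is fully over. Back to the pendant.

Emit:
jog_arm(deltas=[0, 0, 0, 0, 0, 10, 0, 0, 0, 0, 0, 0, 35, 0, 0, 0, 0, 0, 0, 60, 0, 0, 0, 0, 0, 40, 60, 0, 0, 0, 0, 0, 80, 60, 0, 0, 0, 0, 0, 120, 60, 0, 0, 0, 0, 0, 160, 60, 0, 0, 0, 0, -2, 200, 60, 0, 0, 0, 0, -4, 240, 60, 0, 0, 0, 0, -6, 280, 60, 0, 0, 0, 0, -8, 320, 60, 0, 0, 0, 0, -8, 350, 50, 0, 0, 0, 0, -8, 364, 35, 0, 0, 0, 0, -8, 365, 20, 0, 0, 0, 0, -8, 365, 10, 0, 0, 0, 0, -8, 365, 5, 0, 0, 0, 0, -8, 365, 5, 0])

```text
clock: 11.2
position: [0.586, 0.31, 0.0798]
ee_rot: [-0.0, 0.548, 0.837, -0.001]
contact_force: [0.4, -1.3, 0.6]
width: -0.0002
gripper_force: 0.0
```

Emit:
jog_arm(deltas=[0, 0, 0, 0, 0, -3, 0, 0, 0, 0, 0, 0, -6, 0, 0, 0, 0, 0, 0, -9, 0, 0, 0, 0, 0, 0, -11, 0, 0, 0, 0, 0, 0, -13, 0, 0, 0, 0, 0, 0, -13, 0, 0, 0, 0, 0, 0, -13, 0])

```text
clock: 11.9
position: [0.5868, 0.3108, 0.0684]
ee_rot: [0.001, 0.547, 0.837, 0.0]
contact_force: [0.2, -3.0, 4.1]
width: 0.0002
gripper_force: 2.0
```

Emit:
jog_arm(deltas=[0, 0, 0, 0, 0, -1, 0, 0, 0, 0, 0, 0, -2, 0, 0, 0, 0, 0, 0, -3, 0, 0, 0, 0, 0, 0, -3.5, 0, 0, 0, 0, 0, 0, -3.5, 0, 0, 0, 0, 0, 0, -3.5, 0])

```text
clock: 12.5
position: [0.5869, 0.3109, 0.0669]
ee_rot: [0.001, 0.547, 0.837, 0.001]
contact_force: [-1.6, -4.1, 14.1]
width: -0.0001
gripper_force: 7.4
```

```bash
python3 - <<'E'
from h import *
im=imaging.get_image("side");cv2.imwrite("pics/s4.png",im)
f=lambda i:cv2.resize(i[155:220,320:390],None,fx=5.5,fy=5.5,interpolation=2)
cv2.imwrite("pics/p4.png",np.hstack([f(cv2.imread("pics/s3.png")),f(im)]))
s=manip.get_state();print(s["clock"],s["position"],s["contact_force"])
E
```

```text
12.55 [0.58687255 0.31087416 0.06688882] [-1.8591564  -3.49732947 15.45464729]
```

View pics/p4.png

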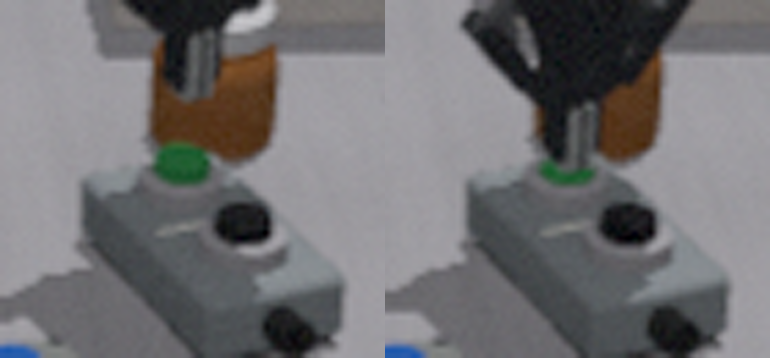

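The right half of the picture shows the tips on the green button, which is sunk to its collar. The pendant has not moved and the black button is untouched. 15 N at a hard stop means it is held fully in, so I'm handing in.

```bash
python3 -c "
from rig import manip
print(manip.sign_off())"
```

```text
the job is handed in; nothing more can be done
None
```

Done and handed in at 12.6 s: the blue reset was pressed fully in and came back out, the rocker is fully over with its green end down (pressed a second time, harder, to be sure), and the pendant's green button is held in at about 15 N; nothing else was touched.

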